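# Sight the orange marker through the swing mirror

### The arm

A 7-joint arm with a two-finger parallel gripper is mounted at the origin on a cart in front of the work surface, level with it; the furniture and walls round the work are solid. World frame = base frame: x ahead of the robot, y to its left, z up, the work surface at z = 0. Lengths are in m, angles in rad, forces in N, time in s.
With the tool pointing down it reaches from about 0.35 to 0.9 m from the base axis. Payload 8.1 kg.
Tool frame: the origin (TCP) lies at the very end of the fingers, on their centre line; the grasp point (between the pads) lies grip_point_offset behind it (grip_point_offset is the distance from the TCP to the grasp point, in m); z points along the fingers, y is the direction in which the jaws open and shut (so a half turn about z gives the same grasp; the last joint's range is limited). The gripper opens to 92 mm and grips with 3 to 60 N. Pads are 19 mm wide; open, the fingers measure 130 mm over their backs; the gripper's body (75 mm by 190 mm) begins 47 mm behind the grasp point.
Start: joints at [1.201, 0.434, 0.025, 1.573, -0.012, 1.134, -0.075], TCP at [0.165, -0.603, 0.227] pointing down, gripper open.
Joint ranges: [-2.62, 2.62], [-0.44, 2.09], [-1.27, 1.32], [0.08, 2.57], [-1.32, 4.46], [0.12, 2], [-2.74, 2.74]. Speed limits (rad/s): [2.22, 2.22, 3.01, 3.01, 3.14, 3.14, 3.14].

### API

Orientations are given as a rotation vector (axis times angle).
In Python, from cell import * gives the robot as it stands.
- The arm moves only by the tool drive_tool, never from a script. Its argument "increments" is a list of rows, each an object of numbers: "grip": the gripper's target within -1 to 1 (shut at 1, half-way at 0, fully open at -1); "tx", "ty", "tz": the shift along the world's x, y, z normalised to -1 to 1, where 1 is 400 mm; "turn": the turn about the world's z normalised to -1 to 1, where 1 is 60 degrees. In form: [{"grip": .., "tx": .., "ty": .., "tz": .., "turn": ..}, ...]. A call has 1 to 20 rows; each row is the pose to reach, as a shift and turn from the pose measured when the call began; what a row does not reach only later rows make up. A row lasts 1/10 s, in which the tool goes at most 50 mm and 8.59 degrees, less where a joint would pass 70% of its speed; a pose out of reach is approached as far as the arm can. A call with a number of a shift or a turn outside -1 to 1 is refused whole. A call with a gripper value outside its range is refused whole. The fingers move at their own pace and stop on an object; "newtons" is the grip in N (left out, the last holds). Time passes only in rows, so rows that repeat a pose let the fingers close. It gives the time, the measured TCP pose, the force and the opening at its end, in the units of the state.
- observe(): the state, without advancing time (a new reading comes with each control period).
- get_image(name): name is "scene" or "top" or "wrist"; returns the picture (420x560x3 uint8, red, green, blue); there is no depth.
- camera_info(name): a dict with "fx", "fy", "cx", "cy" (pixels), "eye" and "rotation" of the camera in the world; the wrist camera has in their place "hand_eye" (4x4, takes a point from camera to tool coordinates, whose origin is the TCP and whose axes are the flange's). Camera axes: x right, y down, z forward; pixel columns grow to the right and rows downward; lengths in m; the calibration is good to about 2 mm. A picture is of the moment at which its call begins: read the wrist's pose just before it. camera_info takes no time and is no camera call.
- sign_off(): hands the job in, once; it reports no verdict.
The state is a dict: "clock": time; "joints": joint angles; "dq": joint speeds; "joint_efforts": joint torques, N m; "position": TCP position; "ee_rot": TCP orientation; "force": force on the tool from outside, world axes, zero at the start; "ft_torque": the same for the moment, N m; "width": opening from 0.0 (shut) to 1.0 (fully open).
Only numpy, scipy, OpenCV 4.12 (cv2) and the standard library are available. Lean on these libraries where they do the work, as an engineer would, in place of code of your own. Each camera call takes 0.05 s, during which the arm holds its last target. There are 200 camera calls.

### The job

Start the inspection camera: press the green button fully down and let it come up again. Then swing the mirror by its red handle until the camera sees the orange marker post in it (not the blue one), centred in its view, and hold it steady at that angle: the program finishes while still gripping the handle, since the mirror springs back if let go. Do not shift the marker posts or the things lying about.

Things in the scene. Friction and masses are not known exactly. Their poses are not given: they have to be found in the camera images.
- rig: mirror rig, fixed to the bench: a round dark steel foot (90 mm) carrying the swing mirror, joined by a flat bar to a small grey camera on a post. Origin on the bench under the mirror's vertical axis. The camera stands in the direction 120 deg clockwise (seen from above) from the rig's own x axis and looks level at the mirror's axis; camera body 44 mm wide, its top at 107 mm.
- lens (a point): middle of the camera's lens, 100 mm from the mirror's axis, 85 mm above the bench. The camera looks level from here straight at point pivot
- pivot (a point): point on the mirror's vertical hinge axis, in the plane of the glass, at its middle, 85 mm above the bench (same height as the lens and the marker collars); the mirror is 78 mm wide, 62 mm high, its top at 117 mm
- mirror (a joint): angle of the mirror on its vertical hinge, 0 (rest) to 1.15 rad, growing counterclockwise seen from above. At 0 the glass's outward normal points 135 deg clockwise (from above) from the rig's own x axis. A spring of 0.25 N m/rad turns it back to 0 (2 to 3 N at the handle). The law of reflection holds: the camera sees what lies where its line of sight, bent by the mirror, goes; the normal must halve the angle between the directions from the pivot to the lens and to the marker
- mirror_handle (a point): middle of the graspable part of the mirror's red upright handle, a cylinder 16 mm across that rises on a thin arm behind the mirror, 75 mm from the hinge axis, opposite to the glass's normal; this point is 145 mm above the bench, the handle's top 165 mm, the arm below it reaches up to 117 mm. It can be gripped from above at any yaw and turns in the grip
- pointer: brass pointer under the mirror, a 44 mm disc with a thin needle reaching 60 mm from the hinge axis, 24 mm above the bench. It is geared to the mirror, turns twice as far and so shows where the camera looks by way of the mirror. Origin at point pivot, own x axis along the needle = the camera's line of sight after the mirror, z up: the camera sees what lies on this x axis. Not for handling
- marker_orange_mid (a point): middle of the orange collar (cylinder 50 mm across, 44 mm high) of a loose marker post, 85 mm above the bench; the post's steel foot is 60 mm across, its top 112 mm high, mass about 0.7 kg. It stands in front of the mirror, in one of two places
- marker_blue_mid (a point): the same on the other post, with a blue collar: not the one to sight
- start_button (a joint): travel of the green start button: 0 up, 0.006 m fully down; its spring takes about 5 N when fully down
- start_button_top (a point): middle of the top face of the green button (28 mm across), which is pressed straight down; it sits on a fixed grey box, 70 x 64 x 46 mm
- tape_measure: yellow tape measure lying on the bench, 34 x 78 x 60 mm, origin under its middle; leave alone
- grease_tin: green round tin, 70 mm across, 64 mm high, origin under its middle; leave alone
- bearing: ball bearing, 62 mm across, 16 mm high, origin under its middle; leave alone
- wrench: small open wrench, 163 mm long along its own y, 9 mm thick, origin under its middle; leave alone. (A tall tool chest stands along the back of the bench, its front about 0.74 m ahead of the robot: keep the gripper and wrist clear of it)
Mind the look-alikes: they are no part of the job. What is shaped like the part that bears start_button but purple is not meant.

How it is judged:
By the outcome, as a careful person would: the job done as asked, in the order asked, and still so for the second after the job is handed in, while the arm keeps its last pose, push and grip.
It also fails if it takes over 45 s, if anything falls off the work surface, if the arm or the gripper's body presses on something with over 40 N, if the wrist force passes 120 N, or if a joint passes its speed limit or range.

## Working session

There is one attempt and no reset: what is moved stays moved. The work goes in short steps, Python scripts to look and compute and a tool call to move; the robot and the scene stay as the last step left them, time stands still between calls to the robot, and variables do not carry over. Pictures are saved under pics/ and viewed, about 8 in all and at most 12, crops included, and the job is handed in when it is done.

Besides the shell and the picture viewer there is one more tool, called after "Call:" in YAML: its name, and indented under it one key for each argument. drive_tool: Moves the arm, as the interface text tells. Its arguments: {"type":"object","properties":{"increments":{"type":"array","items":{"type":"object","properties":{"grip":{"type":"number"},"tx":{"type":"number"},"ty":{"type":"number"},"tz":{"type":"number"},"turn":{"type":"number"}}}},"newtons":{"type":"number"}},"required":["increments"]}

```bash
mkdir -p pics; ls; python3 - <<'E'
from cell import *
import cv2
for n in("scene","top"):
    cv2.imwrite(f"pics/{n}0.png",get_image(n)[:,:,::-1])
    print(camera_info(n))
print(camera_info("wrist"));print(observe())
try: print(grip_point_offset)
except Exception as e: print(e)
E
```

```text
pics
{'fx': 396.7304615307203, 'fy': 396.7304615307203, 'cx': 279.0492310865503, 'cy': 218.51107055252567, 'eye': array([0.03705887, 0.65695758, 0.7339009 ]), 'rotation': array([-0.74315854,  2.44075097, -1.30970085])}
{'fx': 492.0341572590856, 'fy': 492.0341572590856, 'cx': 285.6344304475873, 'cy': 209.17022140054505, 'eye': array([ 0.42073838, -0.0992152 ,  1.46984449]), 'rotation': array([-2.15002541,  2.20044879, -0.11163731])}
{'fx': 341.64308964604754, 'fy': 341.64308964604754, 'cx': 284.54167477618734, 'cy': 211.89469911483596, 'hand_eye': array([[-3.69012059e-04, -9.54784932e-01, -2.97297152e-01,
         8.09211009e-02],
       [ 9.99999904e-01, -4.22111091e-04,  1.14408381e-04,
         7.74806636e-04],
       [-2.34727824e-04, -2.97297082e-01,  9.54784997e-01,
        -1.57865815e-01],
       [ 0.00000000e+00,  0.00000000e+00,  0.00000000e+00,
         1.00000000e+00]])}
{'clock': 0.1, 'joints': array([ 1.20138381,  0.43510456,  0.02498521,  1.57400199, -0.01159334,
        1.13400599, -0.07508539]), 'dq': array([ 6.14834940e-05,  6.12687349e-04, -2.44542691e-03, -2.72734413e-03,
        1.14483084e-03,  1.28270884e-03, -1.14720683e-03]), 'joint_efforts': array([ 2.47055723e-03, -6.69128108e+01,  9.87787955e-01, -3.15155125e+01,
       -6.05454692e-02,  3.73361609e-02,  8.92242474e-05]), 'position': array([ 0.16460592, -0.60246016,  0.22605547]), 'ee_rot': array([-3.11236503e+00, -4.17590844e-01,  4.96436834e-04]), 'force': array([ 0.38006031,  0.29014811, -0.760611  ]), 'ft_torque': array([-0.04006803,  0.04571375,  0.02728554]), 'width': 0.998827494989476}
0.0188
```

View pics/scene0.png

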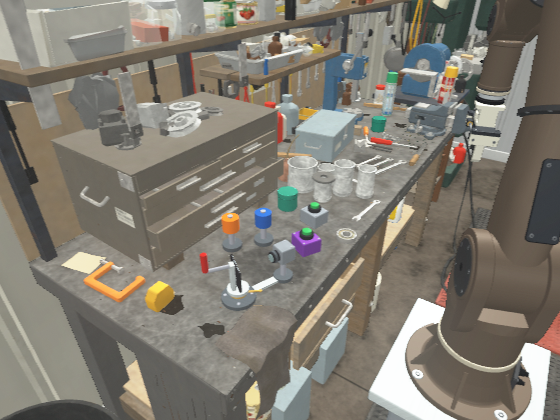

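View pics/top0.png

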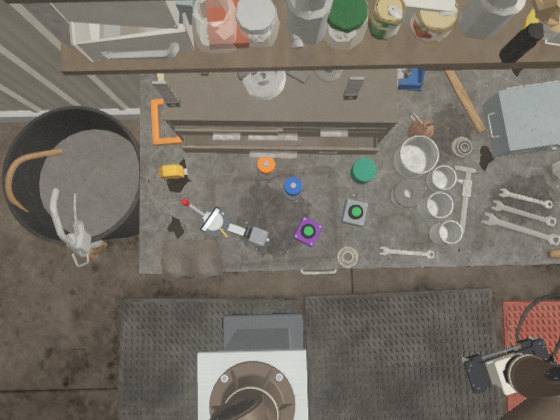

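The scene view shows the grey box with its green button at (314,206), the purple decoy at (307,235), the orange collar at (230,224), blue at (263,218) and the red handle at (203,262). In the top view these are at (356,212), (308,232), (266,165), (293,186) and (185,202). Next I measure them.

```bash
cat > h.py <<'E'
from cell import *
import cv2, numpy as np
from scipy.spatial.transform import Rotation as R
def cam(n,st=None):
    c=camera_info(n)
    if n=="wrist":
        T=np.eye(4);T[:3,:3]=R.from_rotvec(st["ee_rot"]).as_matrix();T[:3,3]=st["position"]
        T=T@c["hand_eye"];return c,T[:3,3],T[:3,:3]
    return c,np.array(c["eye"]),R.from_rotvec(c["rotation"]).as_matrix()
def ray(C,u,v):
    c,e,M=C;return e,M@np.array([(u-c["cx"])/c["fx"],(v-c["cy"])/c["fy"],1])
def onz(C,u,v,z):
    e,d=ray(C,u,v);return e+d*(z-e[2])/d[2]
def tri(a,b):
    (e,d),(f,g)=a,b
    s,t=np.linalg.lstsq(np.c_[d,-g],f-e,rcond=None)[0]
    return (e+d*s+f+g*t)/2,np.linalg.norm(e+d*s-f-g*t)
def proj(C,p):
    c,e,M=C;q=M.T@(np.array(p)-e);return c["fx"]*q[0]/q[2]+c["cx"],c["fy"]*q[1]/q[2]+c["cy"]
HUE={"orange":(6,16),"blue":(105,125),"red":(0,4),"green":(50,70),"teal":(70,90),"yellow":(17,30),"purple":(130,150)}
def blobs(img,col,box=None,smin=130,vmin=60,amin=8):
    h=cv2.cvtColor(img,cv2.COLOR_RGB2HSV);lo,hi=HUE[col]
    m=cv2.inRange(h,(lo,smin,vmin),(hi,255,255))
    if col=="red": m|=cv2.inRange(h,(174,smin,vmin),(180,255,255))
    if box: k=np.zeros_like(m);x0,y0,x1,y1=box;k[y0:y1,x0:x1]=255;m&=k
    n,_,s,c=cv2.connectedComponentsWithStats(m)
    return [(s[i][4],tuple(s[i][:4]),c[i].round(1)) for i in range(1,n) if s[i][4]>=amin]
E
python3 - <<'E'
from h import *
I={n:cv2.imread(f"pics/{n}0.png")[:,:,::-1].copy() for n in("scene","top")}
B={"scene":(190,180,335,310),"top":(160,140,380,250)}
for n in I:
  for c in("orange","blue","red","green","purple","yellow"): 
    print(n,c,[(int(a),[int(x) for x in b],list(map(float,p))) for a,b,p in blobs(I[n],c,B[n])])
for n in I:
    b=B[n]; cr=I[n][b[1]:b[3],b[0]:b[2],::-1]; cv2.imwrite(f"pics/{n}0c.png",cv2.resize(cr,None,fx=3.6,fy=3.6,interpolation=cv2.INTER_CUBIC))
E
```

```text
scene orange [(221, [221, 214, 18, 20], [230.3, 225.9])]
scene blue [(277, [255, 208, 16, 21], [262.7, 218.2])]
scene red [(125, [200, 253, 8, 20], [203.7, 262.2])]
scene green [(43, [311, 202, 8, 7], [314.3, 205.1]), (56, [302, 228, 9, 7], [306.1, 231.1])]
scene purple [(420, [292, 231, 29, 26], [305.7, 244.5])]
scene yellow [(78, [222, 213, 16, 8], [229.7, 216.8]), (20, [249, 290, 13, 2], [255.7, 290.6])]
top orange [(81, [160, 140, 22, 5], [169.6, 141.4]), (219, [257, 158, 18, 17], [265.9, 165.4])]
top blue [(199, [285, 177, 17, 18], [292.7, 185.7])]
top red [(44, [181, 199, 9, 7], [184.9, 201.9])]
top green [(19, [353, 208, 6, 8], [356.2, 211.1])]
top purple []
top yellow [(303, [160, 165, 24, 14], [171.2, 171.4])]
```

View pics/top0c.png

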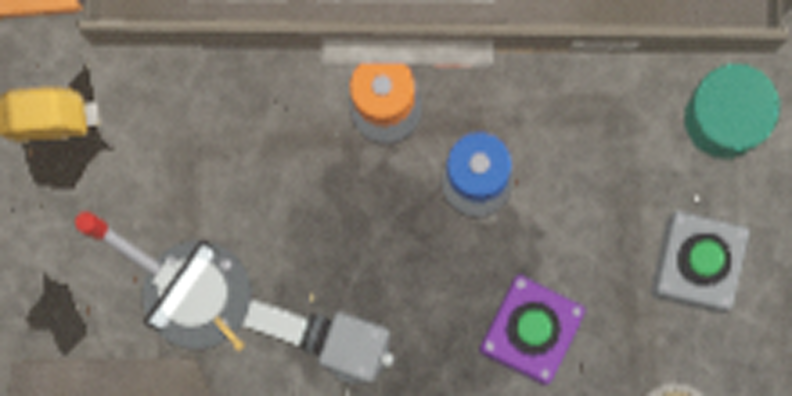

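The enlarged top view shows the grey box's button at crop (708,258) and the handle top at (88,223). The foot disc centre is about (197,295) and the marker tops are at (382,85) and (480,163).

```bash
python3 - <<'E'
from h import *
np.set_printoptions(precision=4,suppress=True)
T=cam("top");S=cam("scene")
f=lambda x,y:(160+(x+.5)/3.6-.5,140+(y+.5)/3.6-.5)
print("btn",tri(ray(T,*f(708,258)),ray(S,314.8,206)), onz(T,*f(708,258),.055), onz(T,*f(703,262),.046))
print("purple btn",onz(T,*f(535,327),.055))
print("orange",onz(T,*f(382,85),.112));print("blue",onz(T,*f(480,163),.112))
print("handle",onz(T,*f(88,223),.165),tri(ray(T,184.6,202),ray(S,203.7,262)))
print("foot",onz(T,*f(197,295),.01)); print("cam",onz(T,*f(355,345),.107))
print("lens",onz(T,*f(307,331),.095)); print("needle tip",onz(T,*f(240,347),.024),onz(T,*f(217,319),.024))
print("tin",onz(T,*f(737,103),.064)); print(R.from_rotvec(observe()["ee_rot"]).as_matrix())
E
```

```text
btn (array([ 0.5457, -0.3136,  0.0587]), np.float64(0.0004579547426683928)) [ 0.5459 -0.3143  0.055 ] [ 0.5435 -0.3115  0.046 ]
purple btn [ 0.4937 -0.1738  0.055 ]
orange [ 0.6815 -0.0572  0.112 ]
blue [ 0.6187 -0.1318  0.112 ]
handle [0.5727 0.1607 0.165 ] (array([0.5745, 0.1642, 0.1419]), np.float64(0.0008228603563723347))
foot [0.5289 0.102  0.01  ]
cam [ 0.4804 -0.0323  0.107 ]
lens [0.4926 0.0053 0.095 ]
needle tip [0.4846 0.0655 0.024 ] [0.5078 0.084  0.024 ]
tin [ 0.6697 -0.3409  0.064 ]
[[ 0.9646  0.2636 -0.0005]
 [ 0.2636 -0.9646  0.0013]
 [-0.0001 -0.0014 -1.    ]]
```

Call:
drive_tool:
  increments:
    - {"grip": 1,"tx": 0.3,"ty": 0.7,"tz": 0}
    - {"grip": 1,"tx": 0.3,"ty": 0.7,"tz": 0}
    - {"grip": 1,"tx": 0.3,"ty": 0.7,"tz": 0}
    - {"grip": 1,"tx": 0.3,"ty": 0.7,"tz": 0}
    - {"grip": 1,"tx": 0.3,"ty": 0.7,"tz": 0}
    - {"grip": 1,"tx": 0.85,"ty": 0.72,"tz": 0}
    - {"grip": 1,"tx": 0.85,"ty": 0.72,"tz": 0}
    - {"grip": 1,"tx": 0.85,"ty": 0.72,"tz": 0}
    - {"grip": 1,"tx": 0.85,"ty": 0.72,"tz": 0}
    - {"grip": 1,"tx": 0.85,"ty": 0.72,"tz": 0}
    - {"grip": 1,"tx": 0.85,"ty": 0.72,"tz": 0}
    - {"grip": 1,"tx": 0.85,"ty": 0.72,"tz": 0}
    - {"grip": 1,"tx": 0.85,"ty": 0.72,"tz": 0}
  newtons: 20

```text
invalid input
```

```bash
python3 - <<'E'
from h import *
np.set_printoptions(precision=4,suppress=True)
s=observe();im=get_image("wrist");cv2.imwrite("pics/w1.png",im[:,:,::-1]);np.save("w1.npy",s,allow_pickle=True)
W=cam("wrist",s);print(s["position"],s["width"],s["force"])
for a,b,p in blobs(im,"green",amin=150): print(a,b,p,onz(W,*p,.0585))
print(proj(W,[.5457,-.3136,.0587]))
E
```

```text
[ 0.1646 -0.6025  0.2261] 0.998827494989476 [ 0.3801  0.2901 -0.7606]
(np.float64(-16.922865354140356), np.float64(-534.6218911129283))
```

Call:
drive_tool:
  increments:
    - {"grip": 1,"tx": 0.3,"ty": 0.7,"tz": 0,"turn": 0}
    - {"grip": 1,"tx": 0.3,"ty": 0.7,"tz": 0,"turn": 0}
    - {"grip": 1,"tx": 0.3,"ty": 0.7,"tz": 0,"turn": 0}
    - {"grip": 1,"tx": 0.3,"ty": 0.7,"tz": 0,"turn": 0}
    - {"grip": 1,"tx": 0.3,"ty": 0.7,"tz": 0,"turn": 0}
    - {"grip": 1,"tx": 0.85,"ty": 0.72,"tz": 0,"turn": 0}
    - {"grip": 1,"tx": 0.85,"ty": 0.72,"tz": 0,"turn": 0}
    - {"grip": 1,"tx": 0.85,"ty": 0.72,"tz": 0,"turn": 0}
    - {"grip": 1,"tx": 0.85,"ty": 0.72,"tz": 0,"turn": 0}
    - {"grip": 1,"tx": 0.85,"ty": 0.72,"tz": 0,"turn": 0}
    - {"grip": 1,"tx": 0.85,"ty": 0.72,"tz": 0,"turn": 0}
  newtons: 20

```text
clock: 1.25
position: [0.511, -0.31, 0.2253]
ee_rot: [-3.108, -0.429, -0.005]
force: [-1.0, 0.1, -0.4]
width: 0.094
```

```bash
python3 - <<'E'
from h import *
np.set_printoptions(precision=4,suppress=True)
s=observe();im=get_image("wrist");cv2.imwrite("pics/w1.png",im[:,:,::-1])
W=cam("wrist",s);print(s["clock"],s["position"],s["width"],s["force"])
for a,b,p in blobs(im,"green",amin=150): print(a,b,p,onz(W,*p,.0585))
print(proj(W,[.5457,-.3136,.0587]))
E
```

```text
1.25 [ 0.511  -0.31    0.2253] 0.0938585504064853 [-0.968   0.1314 -0.3921]
694 (np.int32(282), np.int32(143), np.int32(31), np.int32(31)) [296.4 158.2] [ 0.5466 -0.3119  0.0585]
778 (np.int32(125), np.int32(157), np.int32(33), np.int32(30)) [140.9 171.4] [ 0.4939 -0.1716  0.0585]
(np.float64(297.8144622611892), np.float64(159.6326251015843))
```

Call:
drive_tool:
  increments:
    - {"grip": 1,"tx": 0.0875,"ty": -0.0075,"tz": 0,"turn": 0}
    - {"grip": 1,"tx": 0.0875,"ty": -0.0075,"tz": -0.12,"turn": 0}
    - {"grip": 1,"tx": 0.0875,"ty": -0.0075,"tz": -0.24,"turn": 0}
    - {"grip": 1,"tx": 0.0875,"ty": -0.0075,"tz": -0.34,"turn": 0}
    - {"grip": 1,"tx": 0.0875,"ty": -0.0075,"tz": -0.393,"turn": 0}
    - {"grip": 1,"tx": 0.0875,"ty": -0.0075,"tz": -0.41,"turn": 0}
    - {"grip": 1,"tx": 0.0875,"ty": -0.0075,"tz": -0.425,"turn": 0}
    - {"grip": 1,"tx": 0.0875,"ty": -0.0075,"tz": -0.43,"turn": 0}
    - {"grip": 1,"tx": 0.0875,"ty": -0.0075,"tz": -0.43,"turn": 0}

```text
clock: 2.2
position: [0.5395, -0.3154, 0.0607]
ee_rot: [-3.111, -0.423, 0.004]
force: [-31.3, 14.9, 78.1]
width: 0.009
```

Call:
drive_tool:
  increments:
    - {"grip": 1,"tx": 0,"ty": 0,"tz": 0.03,"turn": 0}
    - {"grip": 1,"tx": 0,"ty": 0,"tz": 0.1,"turn": 0}
    - {"grip": 1,"tx": 0,"ty": 0,"tz": 0.1,"turn": 0}

```text
clock: 2.5
position: [0.5407, -0.3173, 0.105]
ee_rot: [3.111, 0.42, 0.003]
force: [1.1, -0.5, -0.3]
width: 0.004
```

```bash
python3 - <<'E'
from h import *
np.set_printoptions(precision=4,suppress=True)
s=observe();im=get_image("wrist");cv2.imwrite("pics/w2.png",im[:,:,::-1])
W=cam("wrist",s);print(s["clock"],s["position"],s["ee_rot"],s["width"],s["force"])
print(proj(W,[.546,-.313,.0587]),proj(W,s["position"]))
c=get_image("top");cv2.imwrite("pics/t2.png",c[:,:,::-1])
E
```

```text
2.5 [ 0.5407 -0.3173  0.105 ] [3.1114 0.4202 0.0035] 0.004161879223967386 [ 1.134  -0.5338 -0.2514]
(np.float64(278.7684137345439), np.float64(228.6403593764933)) (np.float64(283.0125560592729), np.float64(271.1751074825602))
```

View pics/w2.png

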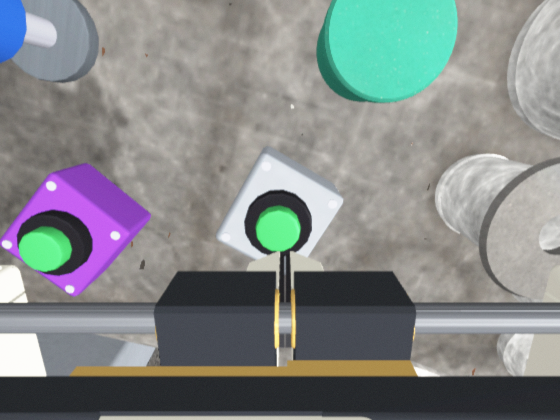

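The picture shows the grey box's green button at (278,229), where my estimate projects, so its position is right. The fingers were 6 mm short in x when they met something 2 mm above the expected top. I re-centre and come down slowly.

Call:
drive_tool:
  increments:
    - {"grip": 1,"tx": 0.0133,"ty": 0.011,"tz": 0,"turn": 0}
    - {"grip": 1,"tx": 0.0133,"ty": 0.011,"tz": -0.05,"turn": 0}
    - {"grip": 1,"tx": 0.0133,"ty": 0.011,"tz": -0.08,"turn": 0}
    - {"grip": 1,"tx": 0.0133,"ty": 0.011,"tz": -0.08,"turn": 0}

```text
clock: 3.0
position: [0.5432, -0.3111, 0.0672]
ee_rot: [-3.11, -0.421, 0.008]
force: [-1.1, 0.9, 1.9]
width: 0.005
```

Call:
drive_tool:
  increments:
    - {"grip": 1,"tx": 0,"ty": 0,"tz": -0.01,"turn": 0}
    - {"grip": 1,"tx": 0,"ty": 0,"tz": -0.01,"turn": 0}

```text
clock: 3.2
position: [0.5434, -0.3112, 0.0631]
ee_rot: [-3.11, -0.421, 0.007]
force: [-0.3, 1.4, 4.3]
width: 0.007
```

Call:
drive_tool:
  increments:
    - {"grip": 1,"tx": 0,"ty": 0,"tz": -0.006,"turn": 0}
    - {"grip": 1,"tx": 0,"ty": 0,"tz": -0.008,"turn": 0}
    - {"grip": 1,"tx": 0,"ty": 0,"tz": -0.008,"turn": 0}

```text
clock: 3.5
position: [0.5436, -0.3113, 0.0621]
ee_rot: [-3.111, -0.421, 0.006]
force: [-5.1, 3.4, 19.3]
width: 0.006
```

Call:
drive_tool:
  increments:
    - {"grip": 1,"tx": 0,"ty": 0,"tz": 0.03,"turn": 0}
    - {"grip": 1,"tx": 0,"ty": 0,"tz": 0.15,"turn": 0}
    - {"grip": 0,"tx": 0,"ty": 0,"tz": 0.27,"turn": 0}
    - {"grip": 0,"tx": 0,"ty": 0,"tz": 0.4,"turn": 0}
    - {"grip": 0,"tx": -0.21,"ty": 0.95,"tz": 0.545,"turn": 0}
    - {"grip": 0,"tx": -0.21,"ty": 0.95,"tz": 0.545,"turn": 0}
    - {"grip": 0,"tx": -0.21,"ty": 0.95,"tz": 0.545,"turn": 0}
    - {"grip": 0,"tx": -0.21,"ty": 0.95,"tz": 0.545,"turn": 0}
    - {"grip": 0,"tx": -0.21,"ty": 0.95,"tz": 0.545,"turn": 0}
    - {"grip": 0,"tx": -0.21,"ty": 0.95,"tz": 0.545,"turn": 0}
    - {"grip": 0,"tx": -0.21,"ty": 0.95,"tz": 0.545,"turn": 0}
    - {"grip": 0,"tx": -0.21,"ty": 0.95,"tz": 0.545,"turn": 0}
    - {"grip": 0,"tx": -0.21,"ty": 0.95,"tz": 0.545,"turn": 0}
    - {"grip": 0,"tx": -0.21,"ty": 0.95,"tz": 0.545,"turn": 0}
    - {"grip": 0,"tx": -0.21,"ty": 0.95,"tz": 0.545,"turn": 0}
    - {"grip": 0,"tx": -0.21,"ty": 0.95,"tz": 0.545,"turn": 0}

```text
clock: 5.1
position: [0.4597, 0.0672, 0.2799]
ee_rot: [-3.112, -0.417, 0.007]
force: [0.2, -0.1, -0.4]
width: 0.503
```

```bash
cat > shot.py <<'E'
from h import *
import sys,pickle
np.set_printoptions(precision=4,suppress=True)
def shot(name,show=True):
    s=observe();im=get_image("wrist");cv2.imwrite(f"pics/{name}.png",im[:,:,::-1]);pickle.dump(s,open(f"{name}.pkl","wb"))
    W=cam("wrist",s);print(s["clock"],s["position"],s["ee_rot"],s["width"],s["force"])
    for c in("orange","blue","red","yellow"):
        for a,b,p in blobs(im,c,amin=60): print(c,a,[int(x) for x in b],p)
    return s,im,W
if __name__=="__main__": shot(sys.argv[1])
E
python3 shot.py w3
```

```text
5.1 [0.4597 0.0672 0.2799] [-3.1118 -0.4168  0.0074] 0.5032338531340887 [ 0.1726 -0.0817 -0.4249]
orange 678 [447, 0, 57, 21] [469.3   8.9]
blue 1507 [490, 49, 70, 58] [510.7  80.2]
red 719 [187, 11, 34, 35] [203.1  27.5]
red 121 [508, 334, 18, 19] [515.4 343. ]
yellow 216 [477, 0, 35, 9] [494.4   3. ]
yellow 399 [371, 289, 16, 59] [379.9 315.7]
yellow 3785 [169, 360, 347, 16] [363.7 369.6]
```

View pics/w3.png

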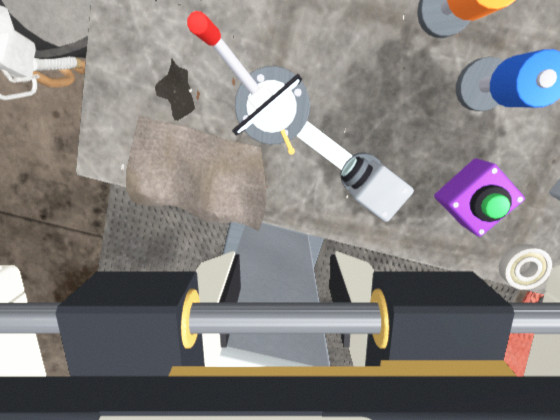

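The view shows the handle top at (198,21) and the mirror's top edge from (235,132) to (300,77). The needle tip is at (291,152), and the camera top corners are about (383,158), (412,188), (388,220) and (350,185).

```bash
python3 - <<'E'
from shot import *
import pickle
s=pickle.load(open("w3.pkl","rb"));W=cam("wrist",s)
im=cv2.imread("pics/w3.png");
ang=lambda v:np.degrees(np.arctan2(v[1],v[0]))
a,b=onz(W,235,132,.117),onz(W,300,77,.117);piv=(a+b)/2
print("edge",a,b,"len",np.linalg.norm(a-b),"piv",piv,"normal",ang(b-a)-90)
h=onz(W,198,21,.165);print("handle",h,"dist",np.linalg.norm((h-piv)[:2]),ang(h-piv))
t=onz(W,291,152,.024);print("needle",t,np.linalg.norm((t-piv)[:2]),ang(t-piv))
g=cv2.cvtColor(im,cv2.COLOR_BGR2GRAY)
c=np.mean([onz(W,u,v,.107) for u,v in((383,158),(412,188),(388,220),(350,185))],0);print("camtop",c,ang(c-piv))
print("foot",onz(W,272,105,.01))
T=cam("top")
print("orange",onz(T,265.8,163.2,.112)[:2],"blob",onz(T,265.9,165.4,.108)[:2])
cr=im[0:240,170:430];cv2.imwrite("pics/w3c.png",cv2.resize(cr,None,fx=2.5,fy=2.5,interpolation=cv2.INTER_CUBIC))
E
```

```text
edge [0.5029 0.1256 0.117 ] [0.5637 0.0811 0.117 ] len 0.07534015039445775 piv [0.5333 0.1033 0.117 ] normal -126.19483244958381
handle [0.5766 0.1623 0.165 ] dist 0.07313574560996962 53.69134083048783
needle [0.4873 0.0665 0.024 ] 0.05897268340372345 -141.3009366854667
camtop [ 0.4873 -0.0272  0.107 ] -109.39862750224819
foot [0.5333 0.1026 0.01  ]
orange [ 0.6817 -0.0573] blob [ 0.6762 -0.0574]
```

View pics/w3c.png

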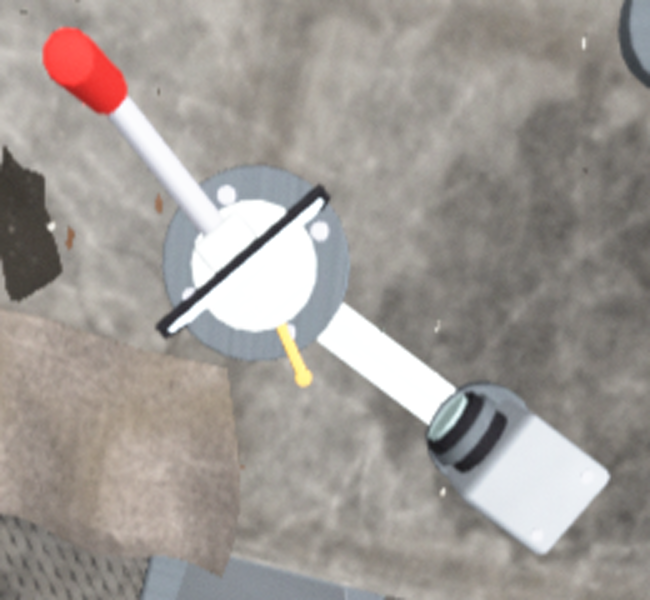

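The crop shows the foot circle centred at (256,262), the handle's top disc at (70,57), the needle tip at (303,378) and the lens at (450,415). That agrees with pivot (0.533, 0.103) and normal −126°. I go to above the handle.

Call:
drive_tool:
  increments:
    - {"grip": 0,"tx": 0.29,"ty": 0.236,"tz": 0,"turn": 0}
    - {"grip": 0,"tx": 0.29,"ty": 0.236,"tz": 0,"turn": 0}
    - {"grip": 0,"tx": 0.29,"ty": 0.236,"tz": 0,"turn": 0}
    - {"grip": 0,"tx": 0.29,"ty": 0.236,"tz": 0,"turn": 0}
    - {"grip": 0,"tx": 0.29,"ty": 0.236,"tz": -0.1,"turn": 0}
    - {"grip": 0,"tx": 0.29,"ty": 0.236,"tz": -0.2,"turn": 0}
    - {"grip": 0,"tx": 0.29,"ty": 0.236,"tz": -0.2,"turn": 0}

```text
clock: 5.85
position: [0.5726, 0.1589, 0.1946]
ee_rot: [3.114, 0.415, -0.023]
force: [-0.1, -0.2, -0.1]
width: 0.496
```

```bash
python3 - <<'E'
from shot import *
s,im,W=shot("w4")
print([onz(W,*p,.165) for a,b,p in blobs(im,"red",amin=60)], proj(W,[.576,.1615,.165]))
T=cam("top");i=get_image("top");print([onz(T,*p,.16) for a,b,p in blobs(i,"red",(170,185,200,215))])
E
```

```text
5.85 [0.5726 0.1589 0.1946] [ 3.1137  0.4149 -0.0227] 0.4955060143763597 [-0.0516 -0.2403 -0.0887]
orange 739 [541, 117, 19, 54] [551.6 145.1]
red 1003 [265, 205, 26, 47] [278.2 228.6]
yellow 1668 [198, 20, 85, 61] [234.8  50.3]
yellow 404 [371, 289, 17, 59] [380.  315.7]
yellow 3835 [169, 360, 347, 16] [361.7 369.5]
[array([0.5834, 0.1649, 0.165 ])] (np.float64(280.5123116570241), np.float64(241.34072152284375))
[]
```

Call:
drive_tool:
  increments:
    - {"grip": 0,"tx": 0.0085,"ty": 0.008,"tz": -0.05,"turn": 0}
    - {"grip": 0,"tx": 0.0085,"ty": 0.008,"tz": -0.11,"turn": 0}
    - {"grip": 0,"tx": 0.0085,"ty": 0.008,"tz": -0.166,"turn": 0}
    - {"grip": 0,"tx": 0.0085,"ty": 0.008,"tz": -0.166,"turn": 0}
    - {"grip": 1,"tx": 0.0085,"ty": 0.008,"tz": -0.166,"turn": 0}
    - {"grip": 1,"tx": 0.0085,"ty": 0.008,"tz": -0.166,"turn": 0}
    - {"grip": 1,"tx": 0.0085,"ty": 0.008,"tz": -0.166,"turn": 0}
    - {"grip": 1,"tx": 0.0085,"ty": 0.008,"tz": -0.166,"turn": 0}
    - {"grip": 1,"tx": 0.0085,"ty": 0.008,"tz": -0.166,"turn": 0}
  newtons: 15

```text
clock: 6.85
position: [0.5793, 0.1651, 0.1348]
ee_rot: [-3.111, -0.416, 0.007]
force: [0.4, 1.1, 5.0]
width: 0.174
```

```bash
python3 - <<'E'
from shot import *
s,im,W=shot("w5")
E
```

```text
6.85 [0.5793 0.1651 0.1348] [-3.111  -0.4161  0.0074] 0.17431666027322149 [0.3816 1.125  5.0276]
red 1575 [268, 249, 35, 54] [285.  278.1]
yellow 2505 [185, 15, 103, 74] [230.8  51.5]
yellow 191 [318, 289, 8, 59] [321.5 314.1]
yellow 3830 [103, 360, 346, 16] [296.2 369.5]
```

Call:
drive_tool:
  increments:
    - {"grip": 1,"tx": -0.0165,"ty": 0.0107,"tz": 0,"turn": 0}
    - {"grip": 1,"tx": -0.031,"ty": 0.018,"tz": 0,"turn": 0}
    - {"grip": 1,"tx": -0.0461,"ty": 0.0245,"tz": 0,"turn": 0}
    - {"grip": 1,"tx": -0.062,"ty": 0.029,"tz": 0,"turn": 0}
    - {"grip": 1,"tx": -0.0777,"ty": 0.033,"tz": 0,"turn": 0}
    - {"grip": 1,"tx": -0.094,"ty": 0.035,"tz": 0,"turn": 0}
    - {"grip": 1,"tx": -0.1102,"ty": 0.0358,"tz": 0,"turn": 0}
    - {"grip": 1,"tx": -0.1266,"ty": 0.0351,"tz": 0,"turn": 0}
    - {"grip": 1,"tx": -0.147,"ty": 0.0322,"tz": 0,"turn": 0}
    - {"grip": 1,"tx": -0.147,"ty": 0.0322,"tz": 0,"turn": 0}
    - {"grip": 1,"tx": -0.147,"ty": 0.0322,"tz": 0,"turn": 0}

```text
clock: 8.0
position: [0.5204, 0.1776, 0.1349]
ee_rot: [-3.111, -0.415, 0.007]
force: [3.6, -2.7, 1.9]
width: 0.167
```

```bash
python3 - <<'E'
from shot import *
s,im,W=shot("w6")
i=get_image("top");cv2.imwrite("pics/t6.png",i[:,:,::-1])
a=cv2.resize(i[145:245,165:305,::-1],None,fx=5,fy=5,interpolation=cv2.INTER_CUBIC)
i=get_image("scene");cv2.imwrite("pics/s6.png",i[:,:,::-1])
cv2.imwrite("pics/t6c.png",a)
E
```

```text
8.0 [0.5204 0.1776 0.1349] [-3.1115 -0.4154  0.0066] 0.16729603577236657 [ 3.5512 -2.745   1.8637]
red 1757 [267, 244, 37, 59] [284.8 276.2]
yellow 506 [253, 0, 68, 13] [295.2   4.1]
yellow 123 [318, 289, 8, 32] [321.7 301.5]
yellow 72 [319, 322, 6, 27] [321.3 337.3]
yellow 3835 [103, 360, 347, 16] [295.8 369.5]
```

View pics/w6.png

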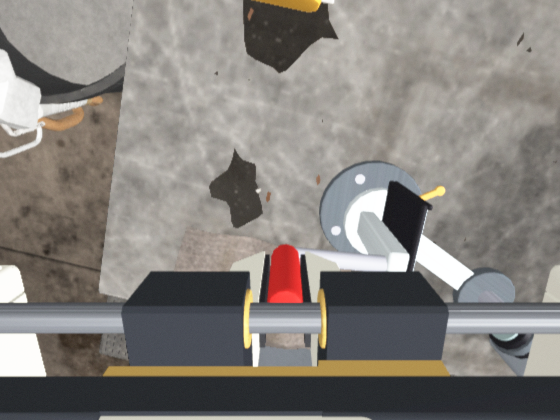

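View pics/t6c.png

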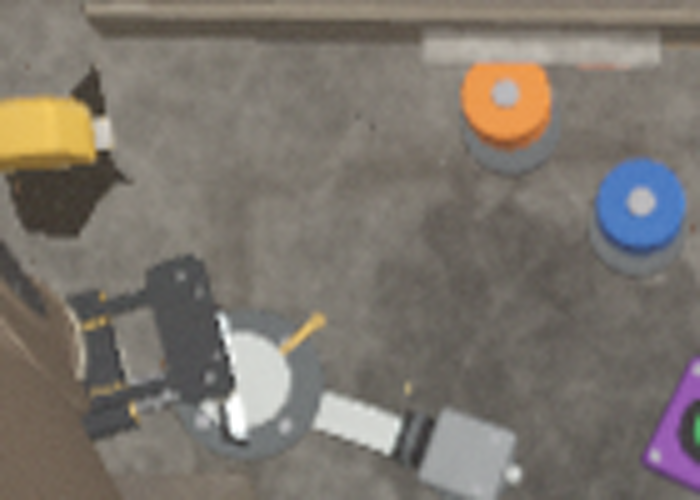

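The wrist view shows the handle between the fingers at (285,275) and the needle tip at (440,191), with the foot around (372,215). The top crop shows the needle tip at (319,321) and its root at (285,351). The foot centre is about (250,385), the orange knob (505,93), the blue knob (641,202). I now compare the bearings.

```bash
python3 - <<'E'
from shot import *
import pickle
ang=lambda v:np.degrees(np.arctan2(v[1],v[0])).round(2)
T=cam("top");f=lambda x,y:(165+(x+.5)/5-.5,145+(y+.5)/5-.5)
o=onz(T,*f(505,93),.112)[:2];tip=onz(T,*f(319,321),.024)[:2];root=onz(T,*f(285,351),.024)[:2]
foot=onz(T,*f(250,385),.01)[:2]
print("T foot",foot,"orange",o,"tip",tip,"needle dir root-tip",ang(tip-root),"foot-tip",ang(tip-foot),np.linalg.norm(tip-foot),"need",ang(o-foot))
s=pickle.load(open("w6.pkl","rb"));W=cam("wrist",s)
im=cv2.imread("pics/w6.png")[:,:,::-1].copy()
for p in [(.5333,.103)]:
    t=onz(W,440,191,.024)[:2];print("W tip",t,np.linalg.norm(t-p),ang(t-p),"need",ang(o-np.array(p)), "need shifted", ang(o+np.array([.003,.001])-np.array(p)))
i=cv2.imread("pics/t6.png")[:,:,::-1].copy()
for n,g in(("top0",cv2.imread("pics/top0.png")[:,:,::-1].copy()),("t6",i)):
    for c,b in(("orange",(250,145,290,185)),("blue",(280,170,310,205))): print(n,c,[(q[1],q[2]) for q in blobs(g,c,b)])
# scene cross-check of orange knob / collar
S=cam("scene");j=cv2.imread("pics/scene0.png")[:,:,::-1].copy()
m=cv2.inRange(cv2.cvtColor(j,cv2.COLOR_RGB2HSV),(6,120,60),(25,255,255));m[:, :210]=0;m[:,250:]=0;m[:205]=0;m[240:]=0
x,y,w,h=cv2.boundingRect(m);print("scene box",x,y,w,h)
for hh in(.107,.085,.063):print(hh,proj(S,[*o,hh]),proj(T,[*o,hh]))
E
```

```text
T foot [0.5288 0.1013] orange [ 0.6817 -0.0568] tip [0.5647 0.0583] needle dir root-tip -49.47 foot-tip -50.14 0.055970315436439974 need -45.96
W tip [0.5676 0.0598] 0.055111563018653914 -51.57 need -47.12 need shifted -46.37
top0 orange [((np.int32(257), np.int32(158), np.int32(18), np.int32(17)), array([265.9, 165.4]))]
top0 blue [((np.int32(285), np.int32(177), np.int32(17), np.int32(18)), array([292.7, 185.7]))]
t6 orange [((np.int32(257), np.int32(158), np.int32(18), np.int32(17)), array([266. , 165.4]))]
t6 blue [((np.int32(285), np.int32(177), np.int32(17), np.int32(18)), array([292.7, 185.7]))]
scene box 221 213 19 21
0.107 (np.float64(230.2931404545016), np.float64(216.82790336809512)) (np.float64(265.6623550820835), np.float64(163.53635273406576))
0.085 (np.float64(230.79161898724536), np.float64(223.1580932570059)) (np.float64(265.9314622010323), np.float64(164.98795719340785))
0.063 (np.float64(231.27966739257647), np.float64(229.3558307277067)) (np.float64(266.1922983489189), np.float64(166.39494678516934))
```

Both views put the needle about 4.5° short of the orange post, so I nudge the mirror about 2.3° further (3 mm at the handle).

Call:
drive_tool:
  increments:
    - {"grip": 1,"tx": -0.0075,"ty": -0.0013,"tz": 0,"turn": 0}
    - {"grip": 1,"tx": -0.0075,"ty": -0.0013,"tz": 0,"turn": 0}
    - {"grip": 1,"tx": -0.0075,"ty": -0.0013,"tz": 0,"turn": 0}
    - {"grip": 1,"tx": -0.0075,"ty": -0.0013,"tz": 0,"turn": 0}

```text
clock: 8.55
position: [0.518, 0.1771, 0.1349]
ee_rot: [-3.111, -0.415, 0.006]
force: [4.9, -2.8, 0.6]
width: 0.169
```

```bash
cat > ndl.py <<'E'
from shot import *
ang=lambda v:float(np.degrees(np.arctan2(v[1],v[0])).round(2))
def needle(C,im,box,smin):
    h=cv2.cvtColor(im,cv2.COLOR_RGB2HSV);m=cv2.inRange(h,(14,smin,80),(32,255,255))
    x0,y0,x1,y1=box;ys,xs=np.nonzero(m[y0:y1,x0:x1])
    P=np.array([onz(C,x+x0,y+y0,.024)[:2] for x,y in zip(xs,ys)])
    c=P.mean(0);v=np.linalg.svd(P-c)[2][0]; v*=np.sign(v[0])
    return len(P),c,ang(v)
if __name__=="__main__":
    s,im,W=shot(sys.argv[1]);T=cam("top");i=get_image("top")
    cv2.imwrite(f"pics/{sys.argv[1]}t.png",i[:,:,::-1])
    O=np.array([.6817,-.0568])
    for n,r,piv,o in(("W",needle(W,im,(405,150,460,230),110),np.array([.5333,.103]),O+[.003,.0]),("T",needle(T,i,(219,204,234,220),70),np.array([.5288,.1013]),O)):
        print(n,r,"piv-centroid",ang(r[1]-piv),"need",ang(o-piv))
    print("scene")
E
python3 ndl.py w7; python3 - <<'E'
from ndl import *
W=cam("wrist",pickle.load(open("w6.pkl","rb"))) if False else None
E
python3 - <<'E'
import cv2
a=cv2.imread("pics/w7.png")[140:290,300:520];b=cv2.imread("pics/w7t.png")[145:245,165:305]
cv2.imwrite("pics/w7c.png",cv2.resize(a,None,fx=3.5,fy=3.5,interpolation=cv2.INTER_CUBIC))
E
```

```text
8.55 [0.518  0.1771 0.1349] [-3.1113 -0.4152  0.0058] 0.16856721515716994 [ 4.9381 -2.7964  0.5802]
red 1768 [267, 244, 37, 59] [284.9 276.1]
yellow 283 [270, 0, 51, 9] [300.4   2.9]
yellow 121 [318, 289, 8, 30] [321.7 301.2]
yellow 71 [319, 320, 6, 28] [321.2 336.8]
yellow 3833 [103, 360, 347, 16] [295.9 369.5]
W (84, array([0.5656, 0.07  ]), -39.44) piv-centroid -45.65 need -46.55
T (24, array([0.5605, 0.0693]), -45.82) piv-centroid -45.28 need -45.96
scene
```

View pics/w7c.png

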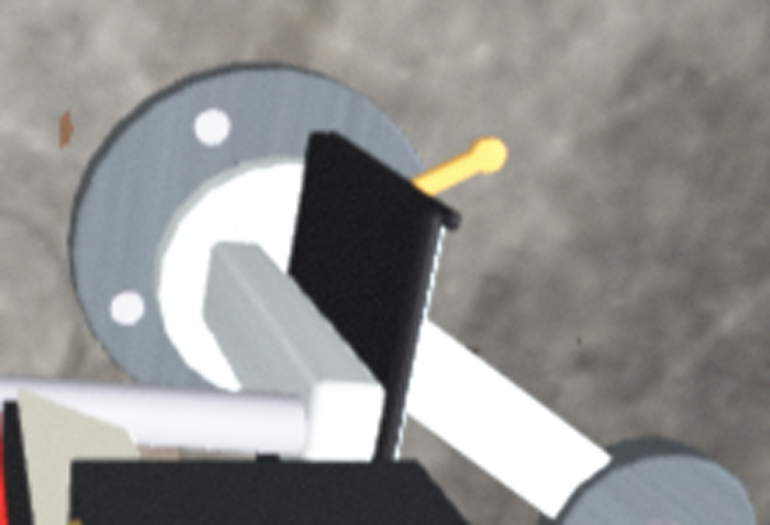

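The crop shows the needle tip at (490,153) and its visible root at (420,188). The foot's rim runs through (70,245), (110,135), (250,63) and (330,80). I fit the rim for the pivot as a cross-check.

```bash
python3 - <<'E'
from ndl import *
from scipy.optimize import least_squares
f=lambda x,y:(300+(x+.5)/3.5-.5,140+(y+.5)/3.5-.5)
W=cam("wrist",pickle.load(open("w7.pkl","rb")))
rim=[(72,245),(82,190),(110,138),(180,82),(250,65),(330,82),(385,118),(80,300),(105,350)]
for z in(0,.006,.012,.018):
    P=np.array([onz(W,*f(*p),z)[:2] for p in rim])
    r=least_squares(lambda q:np.hypot(*(P-q[:2]).T)-q[2],[.533,.103,.045]);print(z,r.x,r.cost**.5*1e3)
tip=onz(W,*f(490,153),.024)[:2];root=onz(W,*f(420,188),.024)[:2]
print(tip,root,ang(tip-root))
for p in((.5333,.103),(.531,.102)): print(ang(tip-p),np.hypot(*(tip-p)),ang(np.array([.6817,-.0568])-p))
# top: sharper orange axis relative pivot, using dark needle tip
i=cv2.imread("pics/w7t.png");cv2.imwrite("pics/t7c.png",cv2.resize(i[150:235,195:285],None,fx=7,fy=7,interpolation=cv2.INTER_CUBIC))
E
```

```text
0 [0.5304 0.1006 0.0453] 0.8299346954317705
0.006 [0.5318 0.1025 0.0444] 0.8129109716723575
0.012 [0.5332 0.1045 0.0434] 0.7958872479116399
0.018 [0.5345 0.1065 0.0425] 0.7788635241515142
[0.5709 0.0622] [0.559  0.0745] -45.99
-47.35 0.05552439397959788 -47.12
-44.95 0.05639676629113125 -46.5
```

View pics/t7c.png

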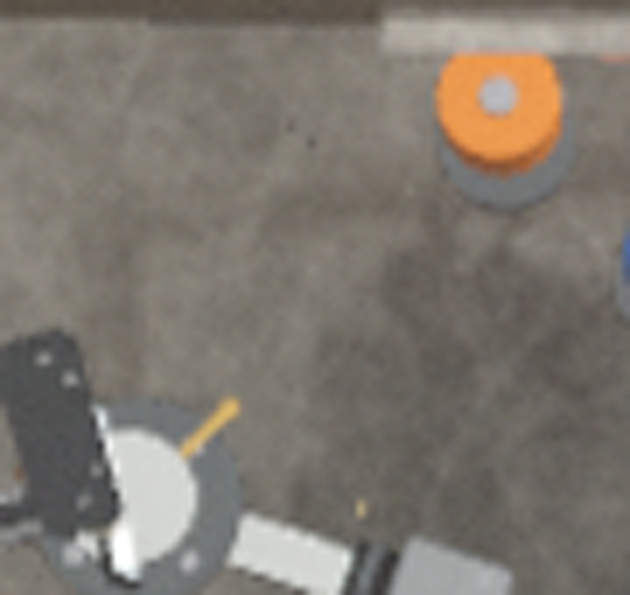

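The top crop shows the needle (root (187,453), tip (232,406)) pointing at the orange post (knob (498,95), foot around (507,145)). The views agree within about 1°, and the arm is holding still, so I hand in.

```bash
python3 - <<'E'
from ndl import *
f=lambda x,y:(195+(x+.5)/7-.5,150+(y+.5)/7-.5)
T=cam("top");t=onz(T,*f(232,406),.024)[:2];r=onz(T,*f(187,453),.024)[:2];o=onz(T,*f(498,95),.112)[:2]
print(ang(t-r),ang(o-r),ang(o-t));s=observe();print(s["position"],s["width"],s["force"],abs(s["dq"]).max())
sign_off()
E
```

```text
-44.58 -45.78 -45.98
[0.518  0.1772 0.1349] 0.1687368643852812 [ 4.6886 -2.3162  1.0681] 0.0013821984222016771
the job is handed in; nothing more can be done
```

I pressed the green button on the grey box down to its stop and let it come up. Then I swung the mirror by its red handle to the orange post and handed in at about 9 s, still gripping the handle.

- **Button:** On the slow press, the force rose from about 2 N to 4 N over 4 mm, then jumped to 19 N at the stop. I did not take a separate look at the button after releasing it.
- **First press went wrong:** My first press was 6 mm off-centre. The button top was also about 8 mm higher than I had measured, so the fingertips met up to 78 N. That is under the 120 N wrist limit. The 40 N limit applies to the arm and gripper body, and I believe only the fingertips touched.
- **Mirror:** I corrected the angle once, by about 2.3°. The needle then read −44.6° to −45.8° in the top view, against −46.0° needed. In the wrist view it read −45° to −47.4°, against about −46.5° to −47.1° needed. So the sight line is within about 1 to 2° of the orange post's centre.
- **One reading disagreed:** An automatic line fit in the wrist view gave −39.4°. I put it aside because the mirror hid most of the needle there.
- **Hold and surroundings:** At hand-in the arm was still, with the gripper closed on about 16 mm, matching the handle. The orange and blue posts had not moved when I checked after the main swing. The other loose things were not checked separately.

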